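Sort free and seized pliers on the garage bench

ROBOT

A 6-joint arm with a two-finger parallel gripper is mounted at the origin on the work surface. World frame = base frame: x ahead of the robot, y to its left, z up, the work surface at z = 0. Lengths are in m, angles in degrees, forces in N, time in s.
With the tool pointing down it reaches from about 0.35 to 0.875 m from the base axis. Payload 4.2 kg.
Tool frame: the origin (TCP) lies midway between the tips of the shut fingers; the grasp point (between the pads) lies 19 mm behind it; z points along the fingers, y is the line along which they close (so a half turn about z gives the same grasp; the last joint's range is limited). The gripper opens to 87 mm and grips with 3 to 60 N. Pads are 19 mm wide; open, the fingers measure 117 mm over their backs; the gripper's body (75 mm by 190 mm) begins 51 mm behind the grasp point.
Start: joints at [-52.678, 22.042, 0.453, 0, -68.411, -14.817], TCP at [0.239, -0.577, 0.191] pointing down, gripper open.
Joint ranges: [-179.83, 179.83], [-69.29, 118.12], [-61.27, 80.66], [-181.25, 117.63], [-171.15, -9.14], [-177.46, 177.46]. Speed limits (degrees/s): [159.86, 159.86, 180, 180, 180, 180].

INTERFACE

Orientations are given as a 3x3 rotation matrix whose columns are the frame's x, y, z axes.
In Python, from station import sense, capture, finish_job, silhouettes, landmark_of gives the robot as it stands.
- The arm moves only by the tool step_arm, never from a script. Its arguments are lists of equal length, an entry for each row: "linear": the shift along the tool's x, y, z in mm, a list of three; "delta_rot": the turn, a rotation vector about the tool's x, y, z in rad, a list of three; "grip": the finger opening in mm, from 0 to 87. A call has 1 to 10 rows; each row shifts and turns the commanded pose from where the row before left it, along the tool's axes as they then stand; what a row does not reach is not made up. A row lasts 1/8 s, in which the tool goes at most 62.5 mm and 10.7 degrees, less where a joint would pass 70% of its speed; a pose out of reach is approached as far as the arm can. A call with a gripper value outside its range is refused whole. The fingers move at their own pace and stop on an object; the grip force is fixed at half the most. Time passes only in rows, so rows that do not move let the fingers close. It gives the time, the measured TCP pose, the force, the opening and the grip force at its end, in the units of the state.
- sense(): the state, without advancing time (a new reading comes with each control period).
- capture(name): name is "scene" or "top" or "wrist"; returns a dict with "img" (420x560x3 uint8, red, green, blue), "fx", "fy", "cx", "cy" (pixels), "world_to_cam" (4x4, takes a point from world to camera coordinates); the wrist camera has in their place "mount" (4x4, takes a point from camera to tool coordinates, whose origin is the TCP and whose axes are the flange's). Camera axes: x right, y up, looking along -z (the intrinsics and any distortion apply to the point x, -y, -z); pixel columns grow to the right and rows downward; lengths in m; the calibration is good to about 2 mm. A picture is of the moment at which its call begins: read the wrist's pose just before it. There is no depth.
- finish_job(): hands the job in; it is judged then, once.
Trained networks look in the newest picture that a camera, given by its name, has taken for a name from the list of things; names that differ only in an ending like _2 or _b are one class to them, and where a whole thing is asked for, a point or a joint stands for the part that bears it (a point fixed in the world has none). Each returns a list of dicts, best first, with "score" (0 to 1); they miss things now and then, are a little off and sometimes report something else, mostly with a low value. They report only what shows in the picture. A call takes as long as a camera call. They do not tell look-alikes from the thing itself.
- silhouettes(camera, label): "mask" (420x560 bool, what is visible of it) and "point" ([column, row] in pixels, amid what is visible of it).
- landmark_of(camera, label): "point" ([column, row] in pixels: a listed point, or the origin of a listed thing).
The state is a dict: "time_s": time; "joints": joint angles; "joint_velocities": joint speeds; "effort": joint torques, N m; "tcp_pos": TCP position; "ee_rot": TCP orientation; "wrist_force": force on the tool from outside, world axes, zero at the start; "moment": the same for the moment, N m; "gripper_width": opening from 0.0 (shut) to 1.0 (fully open); "gripper_force": force on a finger pad.
Only numpy, scipy, OpenCV 4.12 (cv2) and the standard library are available. Lean on these libraries where they do the work, as an engineer would, in place of code of your own. Each camera call takes 0.05 s, during which the arm holds its last target. There are 200 camera calls.

TASK

Among the three pairs of pliers lying open on the bench some joints have seized and some move freely, which only squeezing the handles can tell. Close the pliers that move freely and lay them in the partitioned metal stock tray; lay the seized ones, open as they are, in the cardboard repair box. Set every pair down gently, lying flat on the floor of its tray or box and not on top of another, and leave everything else on the bench where it is.

Things in the scene. Friction and masses are not known exactly. Their poses are not given: they have to be found in the camera images.
- pliers_a: one of three look-alike pliers lying flat: steel, black sleeved handles, 0.2 to 0.3 kg. The body is one of its two crossing arms; the name does not tell free from seized. Origin: underside, midway along the pliers; own x points to the jaws, z up. Jaw tips at x=+92, pivot at x=+30, handle ends at x=-93 mm. This arm's handle lies on its -y side, the other arm's on +y. Balanced near the origin
- pliers_a_pivot (a point): point on the pivot axis, 10 mm above the underside; axes as the body's. Opened by q, the line midway between the handles passes here, turned -q/2 (clockwise from above) from own x. Handles 12 mm wide, 20 high; when closed their centre lines are 14 mm off that line at 30 mm behind the pivot, 10 mm at 123 mm behind
- pliers_a_arm (a joint): opening of the pliers (rad): 0 closed, at most 0.5; starts at 0.30 to 0.42. Over the handles' outsides, 60 mm behind the pivot: 37 mm at 0, 55 at 0.30, 62 at 0.42. A free joint closes under a newton or two at the handles and stays as left; a seized one does not visibly move however hard it is squeezed
- pliers_b: one of three look-alike pliers lying flat: steel, black sleeved handles, 0.2 to 0.3 kg. The body is one of its two crossing arms; the name does not tell free from seized. Origin: underside, midway along the pliers; own x points to the jaws, z up. Jaw tips at x=+92, pivot at x=+30, handle ends at x=-93 mm. This arm's handle lies on its -y side, the other arm's on +y. Balanced near the origin
- pliers_b_pivot (a point): point on the pivot axis, 10 mm above the underside; axes as the body's. Opened by q, the line midway between the handles passes here, turned -q/2 (clockwise from above) from own x. Handles 12 mm wide, 20 high; when closed their centre lines are 14 mm off that line at 30 mm behind the pivot, 10 mm at 123 mm behind
- pliers_b_arm (a joint): opening of the pliers (rad): 0 closed, at most 0.5; starts at 0.30 to 0.42. Over the handles' outsides, 60 mm behind the pivot: 37 mm at 0, 55 at 0.30, 62 at 0.42. A free joint closes under a newton or two at the handles and stays as left; a seized one does not visibly move however hard it is squeezed
- pliers_c: one of three look-alike pliers lying flat: steel, black sleeved handles, 0.2 to 0.3 kg. The body is one of its two crossing arms; the name does not tell free from seized. Origin: underside, midway along the pliers; own x points to the jaws, z up. Jaw tips at x=+92, pivot at x=+30, handle ends at x=-93 mm. This arm's handle lies on its -y side, the other arm's on +y. Balanced near the origin
- pliers_c_pivot (a point): point on the pivot axis, 10 mm above the underside; axes as the body's. Opened by q, the line midway between the handles passes here, turned -q/2 (clockwise from above) from own x. Handles 12 mm wide, 20 high; when closed their centre lines are 14 mm off that line at 30 mm behind the pivot, 10 mm at 123 mm behind
- pliers_c_arm (a joint): opening of the pliers (rad): 0 closed, at most 0.5; starts at 0.30 to 0.42. Over the handles' outsides, 60 mm behind the pivot: 37 mm at 0, 55 at 0.30, 62 at 0.42. A free joint closes under a newton or two at the handles and stays as left; a seized one does not visibly move however hard it is squeezed
- stock_tray: stock tray: shallow bare-metal tray 230 (own x) x 250 (own y) x 35 mm high, walls and floor 5 mm, with one full-height 5 mm partition along own x through the middle, making two bays 220 x 117 mm; fixed, to the left or right of the pliers. Origin: centre of its underside
- repair_box: repair box: open low cardboard box without partition, 230 (own x) x 250 (own y) x 50 mm high, walls and floor 5 mm; fixed, on the other side. Origin: centre of its underside
- wrench: bystander: plain spanner lying flat among the pliers, 170 mm long, along own x, 8 mm thick, 17 mm wide, heads under 45 mm wide. Origin: underside, midway along it (own x along its length)
- tape_roll: bystander: white roll of tape lying flat, 48 mm across, 24 mm high. Origin: centre of its underside
- socket: bystander: steel wrench socket standing up, 38 mm across, 40 mm high. Origin: centre of its underside
- relay: bystander: black square relay on a grey foot, 42 mm square, 32 mm high. Origin: centre of its underside
- grease_tin: bystander: small plain round metal tin, 48 mm across, 34 mm high. Origin: centre of its underside
- spray_can: bystander: tall plain metal spray can standing up, 54 mm across, 190 mm high, beyond the left-hand tray. Origin: centre of its underside
- oil_filter: bystander: white oil filter standing up, 68 mm across, 66 mm high. Origin: centre of its underside
- screwdriver: bystander: screwdriver lying on the bench beyond the pliers, about 200 mm long. Origin: underside, midway along it (own x along its length)
Not all that is in view belongs to the job. What is shaped like the pliers_b but red is not meant.

How it is judged:
By the outcome, as a careful person would: the job done as asked, in the order asked, and still so for the second after the job is handed in, with the robot touching nothing.
It also fails if it takes over 72 s, if anything falls off the work surface, if the arm or the gripper's body presses on something with over 40 N, if the wrist force passes 120 N, or if a joint passes its speed limit or range.

## Working session

There is one attempt and no reset: what is moved stays moved. The work goes in short steps, Python scripts to look and compute and a tool call to move; the robot and the scene stay as the last step left them, time stands still between calls to the robot, and variables do not carry over. Pictures are saved under pics/ and viewed, at most 13 in all, crops included, and the job is handed in when it is done.

Besides the shell and the picture viewer there is one more tool, called after "Request:" as name(argument=value, ...) on one line, values as JSON. step_arm: Moves the arm, as the interface text tells. Its arguments: {"type":"object","properties":{"linear":{"type":"array"},"delta_rot":{"type":"array"},"grip":{"type":"array"}},"required":["linear","delta_rot","grip"]}

```bash
mkdir -p pics; ls
python3 - <<'E'
from station import *
import cv2,numpy as np
s=sense();print(s['time_s'],s['tcp_pos'],np.round(s['ee_rot'],3).tolist(),s['gripper_width'])
for n in ['top','scene']:
    c=capture(n);cv2.imwrite(f'pics/{n}0.png',cv2.resize(c['img'][:,:,::-1],(800,600),interpolation=cv2.INTER_CUBIC))
    print(n,c['fx'],c['fy'],c['cx'],c['cy'],np.round(c['world_to_cam'],4).tolist(),[k for k in c])
    for l in ['pliers_a','pliers_a_pivot','stock_tray','repair_box','wrench']:
        for d in landmark_of(n,l): print(n,l,'lm',np.round(d['point'],1),round(d['score'],2))
E
```

```text
pics
0.0 [ 0.2389944  -0.57677741  0.19035845] [[-0.924, -0.383, -0.001], [-0.383, 0.924, 0.002], [0.0, 0.002, -1.0]] 1.000506446886799
top 390.645398664059 390.645398664059 281.8514311004133 207.56683525493395 [[-0.145, -0.9894, 0.0016, 0.062], [0.9691, -0.1417, 0.2018, -0.516], [-0.1994, 0.0308, 0.9794, -0.9249], [0.0, 0.0, 0.0, 1.0]] ['img', 'fx', 'fy', 'cx', 'cy', 'world_to_cam']
top pliers_a lm [307.  232.8] 0.98
top pliers_a lm [249.6 176.6] 0.97
top pliers_a lm [196.3 332.7] 0.97
top pliers_a lm [417.5 297. ] 0.88
top pliers_a lm [217.1 239.3] 0.62
top pliers_a lm [266.3 116.8] 0.55
top pliers_a_pivot lm [306.9 224.7] 0.66
top stock_tray lm [429.1 186.8] 0.67
top stock_tray lm [252.1 164.2] 0.2
top repair_box lm [115.9 246.6] 0.73
top wrench lm [328.2 155.6] 0.71
scene 408.6104142509283 408.6104142509283 276.7692391311847 213.50959829021056 [[-0.8005, 0.5991, -0.0186, 0.4041], [-0.3823, -0.4864, 0.7857, 0.1877], [0.4616, 0.636, 0.6183, -1.1724], [0.0, 0.0, 0.0, 1.0]] ['img', 'fx', 'fy', 'cx', 'cy', 'world_to_cam']
scene pliers_a lm [278.9 197.8] 0.85
scene pliers_a lm [340.4 245. ] 0.76
scene pliers_a lm [277.5 134.3] 0.72
scene pliers_a lm [430.  219.8] 0.66
scene pliers_a lm [239.4 248.4] 0.56
scene pliers_a lm [187.6 153.3] 0.22
scene pliers_a_pivot lm [267.8 195.4] 0.57
scene stock_tray lm [191.8 150.7] 0.68
scene repair_box lm [431.2 335.8] 0.97
scene repair_box lm [190.5 237.6] 0.71
scene wrench lm [188.2 205.8] 0.74
```

View pics/top0.png

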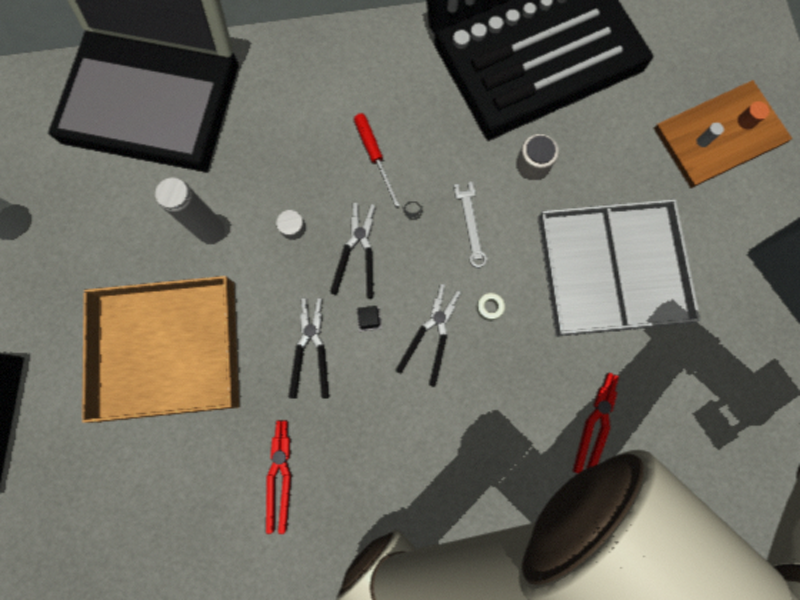

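View pics/scene0.png

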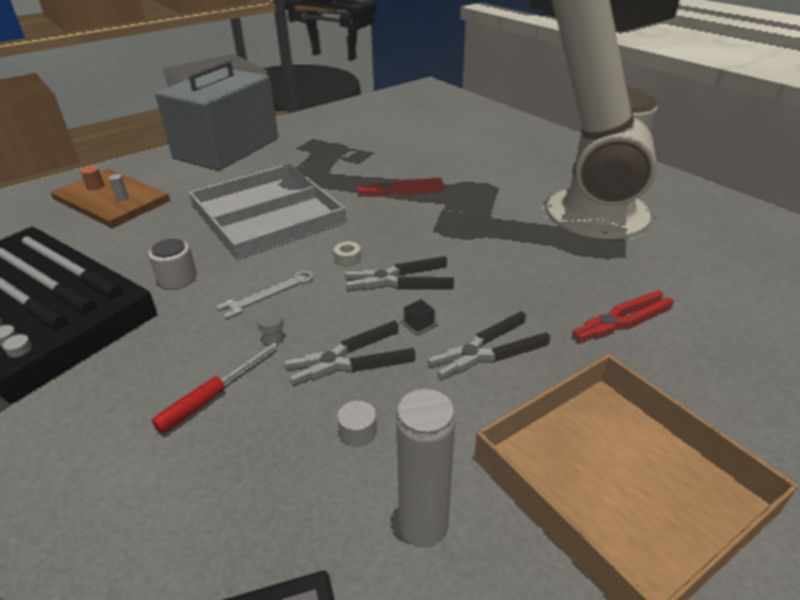

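The top picture (800x600 px) shows three black-handled pliers, with pivots at (310,330), (360,233) and (440,317). The look-alikes are the two red pliers at (279,457) and (605,405), which I'll leave alone. The stock tray is at (618,268), its partition running away from the robot, and the repair box is at (160,350). I'll now measure the pliers and trays.

```bash
cat > h.py <<'E'
from station import *
import cv2,numpy as np
def ray(c,px,z,W=None):
    W=c['world_to_cam'] if W is None else W
    px=np.atleast_2d(px).astype(float)
    d=np.c_[(px[:,0]-c['cx'])/c['fx'],-(px[:,1]-c['cy'])/c['fy'],-np.ones(len(px))]@W[:3,:3]
    o=-W[:3,:3].T@W[:3,3]
    return (o+d*((z-o[2])/d[:,2])[:,None])[:,:2]
def proj(c,P,W=None):
    W=c['world_to_cam'] if W is None else W
    q=np.atleast_2d(P)@W[:3,:3].T+W[:3,3]
    return np.c_[c['cx']+c['fx']*q[:,0]/-q[:,2],c['cy']-c['fy']*q[:,1]/-q[:,2]]
def pliers(c,mask,W=None,z=.018):
    """handles: dark parts of the mask -> two lines; returns pivot, dir to jaws(deg), q"""
    g=c['img'].max(2); m=cv2.dilate(mask.astype(np.uint8),np.ones((3,3)))
    dark=((g<60)&(m>0)).astype(np.uint8)
    n,lab,st,_=cv2.connectedComponentsWithStats(dark)
    ids=1+np.argsort(-st[1:,4])[:2]
    L=[]
    ys,xs=np.nonzero(mask); cen=ray(c,np.c_[xs,ys],z,W)
    for i in ids:
        ys,xs=np.nonzero(lab==i); p=ray(c,np.c_[xs,ys],z,W)
        vx,vy,x,y=cv2.fitLine(p.astype(np.float32),cv2.DIST_L2,0,.001,.001).ravel()
        L.append((np.array([vx,vy]),np.array([x,y]),len(p)))
    hc=(L[0][1]+L[1][1])/2
    f=cen.mean(0)-hc
    D=[l[0]*np.sign(l[0]@f) for l in L]
    a=[np.arctan2(d[1],d[0]) for d in D]
    mid=(D[0]+D[1]);mid/=np.linalg.norm(mid)
    sep=abs(np.cross(mid,L[0][1]-L[1][1]))
    return hc,np.degrees(np.arctan2(mid[1],mid[0])),sep,np.degrees(abs(a[0]-a[1])),[l[2] for l in L],cen.mean(0)
E
python3 - <<'E'
from h import *
c=capture('top')
hsv=cv2.cvtColor(c['img'],cv2.COLOR_RGB2HSV)
for d in silhouettes('top','pliers_a'):
    m=d['mask']; red=((hsv[...,1]>150)&m).sum()/m.sum()
    print('S',np.round(d['point']),round(d['score'],2),m.sum(),'red',round(red,2),end=' ')
    if red<.2 and d['score']>.3: print([np.round(v,3) for v in pliers(c,m)])
    else: print()
for d in landmark_of('top','pliers_a_pivot'): print('piv',d['point'],round(d['score'],2),ray(c,d['point'],.01))
for l,h in (('stock_tray',.035),('repair_box',.05)):
    for d in silhouettes('top',l)[:1]:
        print(l,d['point'],round(d['score'],2))
        ys,xs=np.nonzero(d['mask']);r=cv2.minAreaRect(ray(c,np.c_[xs,ys],h).astype(np.float32));print('rect@rim',r)
    for d in landmark_of('top',l)[:1]: print('lm',ray(c,d['point'],0))
cor=dict(tray=[(543,212),(677,201),(697,319),(559,334),(608,207),(626,325)],box=[(84,291),(227,278),(239,406),(84,421)])
for k,z in (('tray',.035),('box',.05)): print(k,np.round(ray(c,np.array(cor[k])*.7,z),3).tolist())
for l,z in (('relay',.03),('tape_roll',.02),('wrench',.004),('socket',.03),('grease_tin',.03),('spray_can',.1)):
    for d in silhouettes('top',l)[:1]: print(l,ray(c,d['point'],z),round(d['score'],2))
print(ray(c,np.array([(310,330),(360,233),(440,317)])*.7,.015))
E
```

```text
S [249. 172.] 0.97 608 red 0.0 [array([0.587, 0.066], dtype=float32), np.float64(-15.016), np.float64(0.053), np.float64(17.708), array([169, 150]), array([0.624, 0.056])]
S [219. 241.] 0.91 782 red 0.0 [array([0.417, 0.168], dtype=float32), np.float64(-8.322), np.float64(0.047), np.float64(13.282), array([198, 186]), array([0.456, 0.164])]
S [308. 233.] 0.73 602 red 0.0 [array([ 0.417, -0.037], dtype=float32), np.float64(-30.195), np.float64(0.051), np.float64(16.383), array([153, 153]), array([ 0.448, -0.053])]
S [417. 301.] 0.71 989 red 0.76 
S [194. 335.] 0.61 938 red 0.82 
S [289. 145.] 0.31 27 red 0.0 Traceback (most recent call last):
  File "<stdin>", line 7, in <module>
  File "h.py", line 25, in pliers
    hc=(L[0][1]+L[1][1])/2
                ~^^^
IndexError: list index out of range
```

Run:
```python
from h import *
c=capture('top')
for d in landmark_of('top','pliers_a_pivot'): print('piv',d['point'],round(d['score'],2),ray(c,d['point'],.01))
for l,h in (('stock_tray',.035),('repair_box',.05)):
    for d in silhouettes('top',l)[:1]:
        ys,xs=np.nonzero(d['mask']);r=cv2.minAreaRect(ray(c,np.c_[xs,ys],h).astype(np.float32));print(l,round(d['score'],2),'rect@rim',r)
    for d in landmark_of('top',l)[:1]: print('lm',ray(c,d['point'],0))
cor=dict(tray=[(543,212),(677,201),(697,319),(559,334),(608,207),(626,325)],box=[(84,291),(227,278),(239,406),(84,421)])
for k,z in (('tray',.035),('box',.05)): print(k,np.round(ray(c,np.array(cor[k])*.7,z),3).tolist())
for l,z in (('relay',.03),('tape_roll',.02),('wrench',.004),('socket',.03),('grease_tin',.03),('spray_can',.1)):
    for d in silhouettes('top',l)[:1]: print(l,ray(c,d['point'],z),round(d['score'],2))
print('pivots by eye',ray(c,np.array([(310,330),(360,233),(440,317)])*.7,.02))
crop=c['img'][110:290,180:340,::-1];cv2.imwrite('pics/crop.png',cv2.resize(crop,None,fx=3.3,fy=3.3,interpolation=cv2.INTER_CUBIC))
```

```text
piv [302.0, 221.1] 0.73 [[ 0.48515342 -0.06125169]]
piv [248.4, 175.2] 0.55 [[0.6279791  0.06052563]]
stock_tray 0.93 rect@rim ((0.5242082476615906, -0.40321195125579834), (0.26350730657577515, 0.23618556559085846), 86.37770080566406)
lm [[ 0.52858351 -0.40420874]]
repair_box 0.63 rect@rim ((0.49389830231666565, 0.4158737063407898), (0.2655373513698578, 0.23178580403327942), 87.49384307861328)
lm [[0.48879911 0.4241049 ]]
tray [[0.643, -0.293], [0.628, -0.542], [0.407, -0.524], [0.417, -0.276], [0.635, -0.413], [0.415, -0.397]]
box [[0.611, 0.539], [0.598, 0.289], [0.373, 0.287], [0.386, 0.546]]
relay [[ 0.44642787 -0.07072668]] 0.65
tape_roll [[ 0.49105255 -0.16643061]] 0.55
wrench [[ 0.65357509 -0.16113166]] 0.86
socket [[ 0.68651023 -0.05353972]] 0.54
grease_tin [[0.68768788 0.16781496]] 0.7
spray_can [[0.71204251 0.32502558]] 0.66
pivots by eye [[ 0.48965738  0.15840098]
 [ 0.65659038  0.0463938 ]
 [ 0.47925966 -0.07539471]]
```

View pics/crop.png

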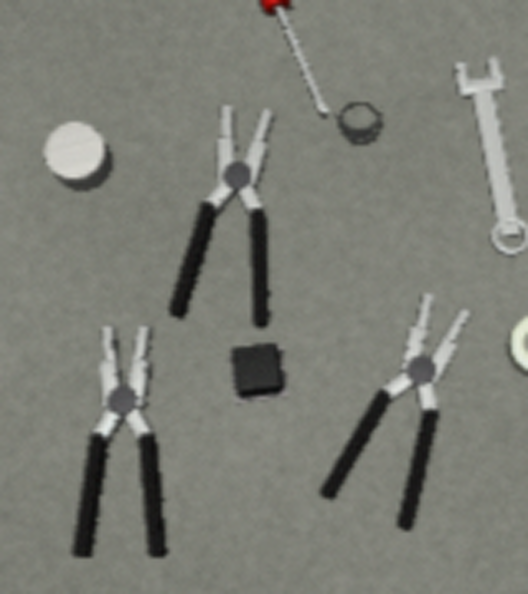

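The crop shows three black-handled pliers, all with steel jaws and no red, at crop px pivots (122,400), (237,175) and (421,370). The black relay sits between them at (257,370). I'll start with the right-hand pair: move above it, then check with the wrist camera.

Request:
step_arm(linear=[[-38, 41, 0], [-38, 41, 0], [-38, 41, 0], [-38, 41, 0], [-38, 41, 0], [-38, 41, 0], [-38, 41, 0], [-38, 41, 0], [-38, 41, 0], [-38, 41, 0]], delta_rot=[[0, 0, 0], [0, 0, 0], [0, 0, 0], [0, 0, 0], [0, 0, 0], [0, 0, 0], [0, 0, 0], [0, 0, 0], [0, 0, 0], [0, 0, 0]], grip=[87, 87, 87, 87, 87, 87, 87, 87, 87, 87])

```text
time_s: 2.55
tcp_pos: [0.4339, -0.0513, 0.192]
ee_rot: [[-0.924, -0.383, 0.001], [-0.383, 0.924, 0.0], [-0.001, -0.0, -1.0]]
wrist_force: [-0.1, -0.0, 0.5]
gripper_width: 0.998
gripper_force: 0.0
```

Request:
step_arm(linear=[[0, 0, 0], [0, 0, 0], [0, 0, 0], [0, 0, 0], [0, 0, 0], [0, 0, 0], [0, 0, 0]], delta_rot=[[0, 0, 0.184], [0, 0, 0.184], [0, 0, 0.184], [0, 0, 0.184], [0, 0, 0.184], [0, 0, 0], [0, 0, 0]], grip=[87, 87, 87, 87, 87, 87, 87])

```text
time_s: 3.42
tcp_pos: [0.4334, -0.0532, 0.1915]
ee_rot: [[-0.866, 0.501, 0.0], [0.501, 0.866, -0.0], [-0.0, 0.0, -1.0]]
wrist_force: [0.4, 0.1, -0.1]
gripper_width: 0.998
gripper_force: 0.0
```

```bash
cat >> h.py <<'E'
def state():
    s=sense();R=np.array(s['ee_rot']);p=np.array(s['tcp_pos']);return s,p,R
def go(x,y,z,yaw):
    """turn (about tool z, rad) then shift in the turned tool frame (mm)"""
    s,p,R=state(); cur=np.degrees(np.arctan2(R[1,0],R[0,0]))
    d=(yaw-cur+180)%360-180
    a=np.radians(yaw);X=np.array([np.cos(a),np.sin(a),0]);Y=np.array([np.sin(a),-np.cos(a),0])
    w=np.array([x,y,z])-p
    print('t %.2f tcp'%s['time_s'],p.round(3),'yaw %.1f'%cur,'turn %.3f'%-np.radians(d),'then shift mm',np.round(1000*np.array([w@X,w@Y,-w[2]]),1),'w %.1f mm F'%(87*s['gripper_width']),np.round(s['gripper_force'],1),np.round(s['wrist_force'],1),'tilt',R[:,2].round(3), 'j6 %.0f'%s['joints'][5])
def wrist():
    s,p,R=state();c=capture('wrist');T=np.eye(4);T[:3,:3]=R;T[:3,3]=p
    return c,np.linalg.inv(T@c['mount'])
def look(label='pliers_a',z=.018,near=None):
    c,W=wrist();hsv=cv2.cvtColor(c['img'],cv2.COLOR_RGB2HSV)
    for d in silhouettes('wrist',label):
        m=d['mask']
        if ((hsv[...,1]>150)&m).sum()>.2*m.sum() or d['score']<.3: continue
        try: r=pliers(c,m,W,z)
        except Exception as e: print('x',d['point'],e);continue
        u=np.array([np.cos(np.radians(r[1])),np.sin(np.radians(r[1]))])
        print('S',np.round(d['point']),round(d['score'],2),m.sum(),[np.round(v,3).tolist() for v in r])
    for d in landmark_of('wrist',label+'_pivot'): print('piv',d['point'],round(d['score'],2),ray(c,d['point'],.02 if z==.018 else z,W).round(3))
    return c,W
E
python3 - <<'E'
from h import *
go(.437,-.049,.004,149.8)
c,W=look()
cv2.imwrite('pics/w1.png',c['img'][:,:,::-1]); print(c['mount'].round(3).tolist())
E
```

```text
t 3.42 tcp [ 0.433 -0.053  0.192] yaw 149.9 turn 0.003 then shift mm [ -1.    5.4 187.5] w 86.8 mm F 0.0 [ 0.4  0.1 -0.1] tilt [ 0. -0. -1.] j6 -135
S [452. 238.] 0.97 1617 [[0.5720000267028809, 0.06599999964237213], 163.132, 0.055, 23.174, [856, 754], [0.571, 0.068]]
S [298. 202.] 0.91 3605 [[0.4169999957084656, -0.03799999877810478], -30.289, 0.051, 16.035, [1068, 989], [0.448, -0.055]]
S [480.  94.] 0.64 6422 [[0.41600000858306885, 0.16500000655651093], -7.966, 0.047, 13.102, [2004, 1712], [0.452, 0.161]]
piv [287.5, 226.6] 0.79 [[ 0.478 -0.071]]
[[0.0, 0.966, 0.259, 0.071], [1.0, -0.0, 0.0, 0.001], [0.0, 0.259, -0.966, -0.194], [0.0, 0.0, 0.0, 1.0]]
```

View pics/w1.png

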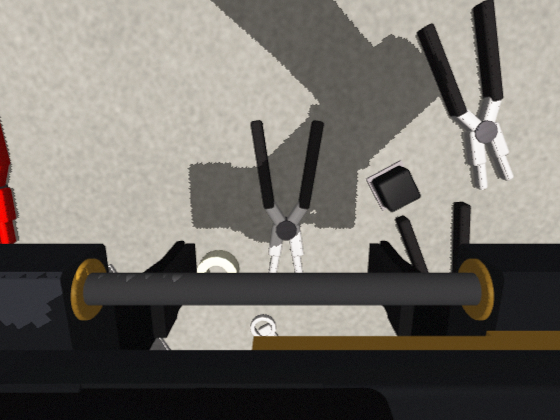

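The wrist view agrees with the top view: right pliers at px (287,230), clear of the relay at (395,187) and the tape at (217,268). I'll go down and squeeze.

Request:
step_arm(linear=[[-1, 4, 30], [0, 0, 45], [0, 0, 45], [0, 0, 35], [0, 0, 20], [0, 0, 8], [0, 0, 4], [0, 0, 0], [0, 0, 0]], delta_rot=[[0, 0, 0], [0, 0, 0], [0, 0, 0], [0, 0, 0], [0, 0, 0], [0, 0, 0], [0, 0, 0], [0, 0, 0], [0, 0, 0]], grip=[87, 87, 87, 87, 87, 87, 87, 87, 87])

```text
time_s: 4.7
tcp_pos: [0.4369, -0.0501, 0.0052]
ee_rot: [[-0.864, 0.503, 0.002], [0.503, 0.864, 0.0], [-0.001, 0.001, -1.0]]
wrist_force: [-1.1, -0.2, -0.1]
gripper_width: 0.997
gripper_force: 0.0
```

Request:
step_arm(linear=[[0, 0, 0], [0, 0, 0], [0, 0, 0], [0, 0, 0], [0, 0, 0]], delta_rot=[[0, 0, 0], [0, 0, 0], [0, 0, 0], [0, 0, 0], [0, 0, 0]], grip=[60, 50, 40, 30, 20])

```text
time_s: 5.32
tcp_pos: [0.4362, -0.0502, 0.0044]
ee_rot: [[-0.864, 0.503, -0.0], [0.503, 0.864, 0.0], [0.0, -0.0, -1.0]]
wrist_force: [0.3, -0.2, 0.6]
gripper_width: 0.518
gripper_force: 0.0
```

Request:
step_arm(linear=[[0, 0, 0], [0, 0, 0], [0, 0, 0], [0, 0, 0], [0, 0, 0]], delta_rot=[[0, 0, 0], [0, 0, 0], [0, 0, 0], [0, 0, 0], [0, 0, 0]], grip=[0, 0, 0, 0, 0])

```text
time_s: 5.95
tcp_pos: [0.4362, -0.0502, 0.0044]
ee_rot: [[-0.864, 0.503, -0.0], [0.503, 0.864, 0.0], [0.0, -0.0, -1.0]]
wrist_force: [0.7, 0.3, -0.0]
gripper_width: 0.016
gripper_force: 0.0
```

Run:
```python
from h import *
go(.437,-.049,.004,149.8)
c=capture('wrist');cv2.imwrite('pics/w2.png',c['img'][:,:,::-1])
```

```text
t 5.95 tcp [ 0.436 -0.05   0.004] yaw 149.8 turn -0.000 then shift mm [-0.1  1.4  0.4] w 1.4 mm F 0.0 [ 0.7  0.3 -0. ] tilt [-0.  0. -1.] j6 -135
```

View pics/w2.png

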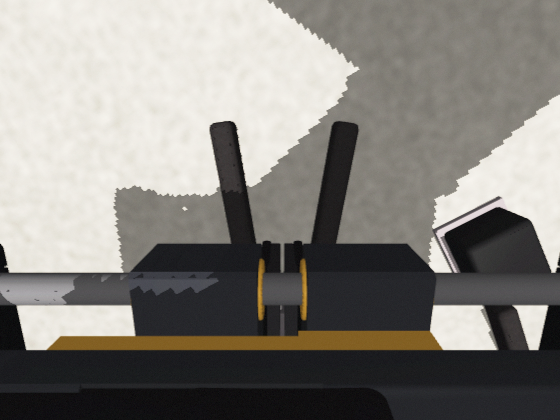

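The fingers shut fully with no contact. The handle ends are still visible at px (222,125) and (345,125), spread apart. I'll work out where the pliers are now.

Run:
```python
from h import *
c,W=wrist()
print('handle ends',ray(c,[(222,125),(345,125)],.018,W).round(3).tolist(),'grasp pt px',proj(c,[[.4362,-.0502,.0044],[.4362,-.0502,.023]],W).round())
print('handle at row 240',ray(c,[(243,240),(324,240)],.018,W).round(3).tolist())
u=np.array([.864,-.503]);t=np.array([.4362,-.0502])
for p in ray(c,[(222,125),(345,125),(243,240),(324,240)],.018,W): print('along',round((p-t)@u,4),'lat',round(np.cross(u,p-t),4))
k=capture('top')
for d in silhouettes('top','pliers_a')[:4]: print(np.round(d['point']),round(d['score'],2),ray(k,d['point'],.015).round(3))
cv2.imwrite('pics/t2.png',cv2.resize(k['img'][130:290,200:360,::-1],None,fx=3.3,fy=3.3))
```

```text
handle ends [[0.364, -0.042], [0.395, 0.011]] grasp pt px [[281. 240.]
 [281. 252.]]
handle at row 240 [[0.422, -0.066], [0.444, -0.027]]<stdin>:6: DeprecationWarning: Arrays of 2-dimensional vectors are deprecated. Use arrays of 3-dimensional vectors instead. (deprecated in NumPy 2.0)
Traceback (most recent call last):
TypeError: type numpy.ndarray doesn't define __round__ method
```

Run:
```python
from h import *
k=capture('scene');p=proj(k,[.436,-.05,.01])[0].astype(int);print(p)
a=k['img'][p[1]-60:p[1]+50,p[0]-70:p[0]+80,::-1]
b=capture('top');q=proj(b,[.436,-.05,.01])[0].astype(int);print(q)
e=b['img'][q[1]-60:q[1]+50,q[0]-60:q[0]+60,::-1]
cv2.imwrite('pics/s2.png',np.vstack([cv2.resize(x,(410,300),interpolation=cv2.INTER_CUBIC) for x in (a,e)]))
```

```text
[286 191]
[300 240]
```

View pics/s2.png

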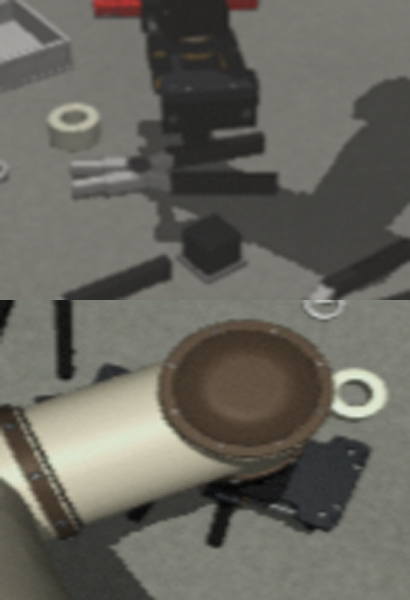

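The tips ended up between the handles with the pliers unmoved, so the fingers must have passed over the handles while closing. I'll lift, reopen, go down again and stop part-closed to see where the tips are.

Request:
step_arm(linear=[[0, 0, -15], [0, 0, -30], [0, 0, -15], [0, 0, 0], [0, 0, 0], [0, 0, 0], [0, 0, 0], [0, 0, 0]], delta_rot=[[0, 0, 0], [0, 0, 0], [0, 0, 0], [0, 0, 0], [0, 0, 0], [0, 0, 0], [0, 0, 0], [0, 0, 0]], grip=[0, 0, 66, 66, 66, 66, 66, 66])

```text
time_s: 7.15
tcp_pos: [0.436, -0.0502, 0.0641]
ee_rot: [[-0.864, 0.503, -0.001], [0.503, 0.864, -0.0], [0.001, -0.001, -1.0]]
wrist_force: [-0.1, 1.4, -0.3]
gripper_width: 0.601
gripper_force: 0.0
```

Run:
```python
from h import *
go(.437,-.049,.004,149.8)
c,W=wrist()
s,p,R=state()
for y in (-33,33):
  for z in (0,-10,-20,-30): print(y,z,proj(c,p+R@np.array([0,y/1000,z/1000]),W).round()[0],end=';')
look()
a=c['img'][200:345,120:440,::-1]
k=capture('scene');q=proj(k,p)[0].astype(int);print(q)
b=k['img'][q[1]-55:q[1]+55,q[0]-75:q[0]+75,::-1]
cv2.imwrite('pics/s3.png',np.vstack([cv2.resize(x,(640,290),interpolation=cv2.INTER_CUBIC) for x in (a,b[:, :])]))
```

```text
t 7.15 tcp [ 0.436 -0.05   0.064] yaw 149.8 turn -0.000 then shift mm [-0.2  1.5 60.1] w 52.3 mm F 0.0 [-0.1  1.4 -0.3] tilt [-0.001 -0.    -1.   ] j6 -135
-33 0 [225. 240.];-33 -10 [222. 246.];-33 -20 [219. 253.];-33 -30 [216. 260.];33 0 [336. 240.];33 -10 [339. 246.];33 -20 [342. 253.];33 -30 [345. 260.];x [528.9, 68.2] list index out of range
S [307. 214.] 0.84 7048 [[0.4169999957084656, -0.03700000047683716], -30.376, 0.051, 16.002, [2387, 2268], [0.436, -0.048]]
x [542.1, 249.9] list index out of range
piv [285.7, 278.3] 0.9 [[ 0.478 -0.071]]
[286 172]
```

View pics/s3.png

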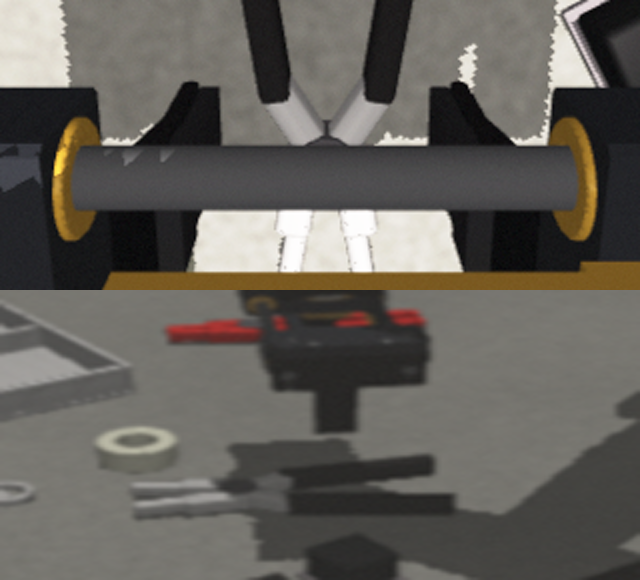

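The pad front edge appears at row 243, where a tip at the TCP would be about row 224. The real tips are therefore about 25 mm above the reported TCP, which explains the fingers sweeping over the handles. I'll reopen and go lower in small steps, watching the force.

Request:
step_arm(linear=[[0, 1, 0], [0, 0, 0], [0, 0, 0], [0, 0, 25], [0, 0, 20], [0, 0, 15], [0, 0, 5], [0, 0, 4], [0, 0, 0]], delta_rot=[[0, 0, 0], [0, 0, 0], [0, 0, 0], [0, 0, 0], [0, 0, 0], [0, 0, 0], [0, 0, 0], [0, 0, 0], [0, 0, 0]], grip=[80, 80, 80, 80, 80, 80, 80, 80, 80])

```text
time_s: 8.52
tcp_pos: [0.437, -0.0493, -0.0044]
ee_rot: [[-0.864, 0.503, 0.0], [0.503, 0.864, 0.0], [-0.0, 0.0, -1.0]]
wrist_force: [-0.4, 0.9, 0.6]
gripper_width: 0.919
gripper_force: 0.0
```

Run:
```python
from h import *
go(.437,-.049,-.015,149.8)
c,W=wrist();s,p,R=state();w=87*s['gripper_width']/2000
for h in (0,10,20,30):
  print(h,[proj(c,p+R@np.array([x,sg*w,-h/1000]),W).round()[0].tolist() for x in (.0095,-.0095) for sg in (-1,1)])
k=capture('scene');q=proj(k,p)[0].astype(int);print('scene TCP',q, [proj(k,p+R@np.array([0,sg*w,-h/1000]))[0].round().tolist() for h in (0,25) for sg in (-1,1)])
b=k['img'][q[1]-50:q[1]+30,q[0]-55:q[0]+55,::-1]
b=np.clip(b.astype(float)*2.2,0,255).astype(np.uint8)
a=c['img'][200:345,120:440,::-1];a=np.clip(a.astype(float)*2.2,0,255).astype(np.uint8)
cv2.imwrite('pics/s4.png',np.vstack([cv2.resize(a,(440,200)),cv2.resize(b,(440,320),interpolation=cv2.INTER_CUBIC)]))
```

```text
t 8.53 tcp [ 0.437 -0.049 -0.004] yaw 149.8 turn -0.000 then shift mm [ 0.1  0.3 10.6] w 80.0 mm F 0.0 [-0.4  0.9  0.6] tilt [ 0.  0. -1.] j6 -135
0 [[213.0, 225.0], [349.0, 225.0], [214.0, 255.0], [348.0, 255.0]]
10 [[209.0, 230.0], [353.0, 230.0], [211.0, 262.0], [351.0, 262.0]]
20 [[205.0, 236.0], [356.0, 236.0], [207.0, 269.0], [354.0, 269.0]]
30 [[201.0, 243.0], [360.0, 243.0], [203.0, 277.0], [358.0, 277.0]]
scene TCP [286 196] [[285.0, 188.0], [289.0, 206.0], [285.0, 179.0], [289.0, 198.0]]
```

View pics/s4.png

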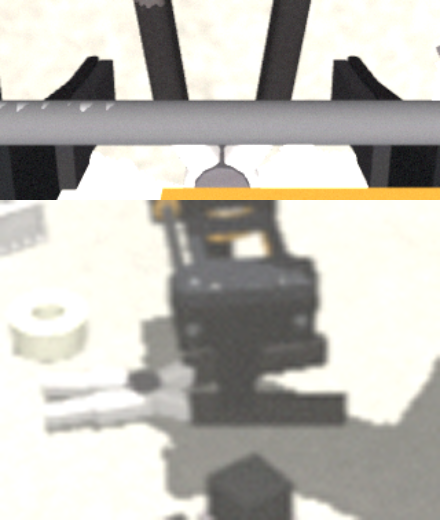

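The pad inner faces are at columns 202 and 361, row 243. That matches tips about 28 mm behind the reported TCP, so they are still above the handles. I'll continue down in small steps.

Request:
step_arm(linear=[[0, 0, 4], [0, 0, 4], [0, 0, 3], [0, 0, 0]], delta_rot=[[0, 0, 0], [0, 0, 0], [0, 0, 0], [0, 0, 0]], grip=[80, 80, 80, 80])

```text
time_s: 9.12
tcp_pos: [0.4365, -0.0494, -0.0159]
ee_rot: [[-0.864, 0.503, -0.001], [0.503, 0.864, -0.0], [0.001, -0.001, -1.0]]
wrist_force: [-1.0, 0.6, 0.7]
gripper_width: 0.914
gripper_force: 0.0
```

Request:
step_arm(linear=[[0, 0, 2], [0, 0, 2], [0, 0, 0]], delta_rot=[[0, 0, 0], [0, 0, 0], [0, 0, 0]], grip=[80, 80, 80])

```text
time_s: 9.5
tcp_pos: [0.4366, -0.0493, -0.0197]
ee_rot: [[-0.864, 0.503, -0.0], [0.503, 0.864, -0.0], [0.0, -0.0, -1.0]]
wrist_force: [-1.7, 0.6, -0.2]
gripper_width: 0.922
gripper_force: 0.0
```

Request:
step_arm(linear=[[0, 0, 2], [0, 0, 1], [0, 0, 0], [0, 0, 0], [0, 0, 0], [0, 0, 0], [0, 0, 0], [0, 0, 0], [0, 0, 0]], delta_rot=[[0, 0, 0], [0, 0, 0], [0, 0, 0], [0, 0, 0], [0, 0, 0], [0, 0, 0], [0, 0, 0], [0, 0, 0], [0, 0, 0]], grip=[80, 80, 80, 60, 50, 40, 40, 40, 40])

```text
time_s: 10.62
tcp_pos: [0.4368, -0.0493, -0.0225]
ee_rot: [[-0.864, 0.503, 0.0], [0.503, 0.864, 0.0], [-0.0, 0.0, -1.0]]
wrist_force: [-0.1, 0.1, 0.7]
gripper_width: 0.466
gripper_force: 1.5
```

Request:
step_arm(linear=[[0, 0, 0], [0, 0, 0], [0, 0, 0], [0, 0, 0], [0, 0, 0]], delta_rot=[[0, 0, 0], [0, 0, 0], [0, 0, 0], [0, 0, 0], [0, 0, 0]], grip=[20, 0, 0, 0, 0])

```text
time_s: 11.25
tcp_pos: [0.4368, -0.0493, -0.0225]
ee_rot: [[-0.864, 0.503, 0.0], [0.503, 0.864, -0.0], [-0.0, 0.0, -1.0]]
wrist_force: [-0.7, -0.7, 1.3]
gripper_width: 0.43
gripper_force: 30.0
```

The fingers stopped at 37.4 mm under 30 N, so this pair closed and is free. It goes in the stock tray. Lifting.

Request:
step_arm(linear=[[0, 0, -8], [0, 0, -15], [0, 0, -25], [0, 0, -30], [0, 0, -22], [0, 0, 0]], delta_rot=[[0, 0, 0], [0, 0, 0], [0, 0, 0], [0, 0, -0.15], [0, 0, -0.15], [0, 0, -0.157]], grip=[0, 0, 0, 0, 0, 0])

```text
time_s: 12.0
tcp_pos: [0.4378, -0.049, 0.0794]
ee_rot: [[-0.998, 0.065, 0.004], [0.065, 0.998, 0.001], [-0.004, 0.001, -1.0]]
wrist_force: [-0.7, -0.2, -2.5]
gripper_width: 0.427
gripper_force: 30.0
```

Run:
```python
from h import *
go(.509,-.344,.078,176)
c,W=look(z=.018+.1)
k=capture('top')
for d in landmark_of('top','stock_tray')[:1]: print(ray(k,d['point'],0),d['score'])
```

```text
t 12.00 tcp [ 0.438 -0.049  0.079] yaw 176.3 turn 0.005 then shift mm [ -91.6 -289.3    1.4] w 37.1 mm F 30.0 [-0.7 -0.2 -2.5] tilt [ 0.004  0.001 -1.   ] j6 -109
S [270. 218.] 0.71 9636 [[0.4099999964237213, -0.04600000008940697], -3.955, 0.023, 6.815, [3098, 2964], [0.416, -0.047]]
S [534. 203.] 0.68 6319 [[0.42100000381469727, 0.07100000232458115], -137.815, 0.031, 270.654, [3360, 42], [0.413, 0.07]]
[[ 0.53181962 -0.40684422]] 0.93
```

Request:
step_arm(linear=[[-10, -29, 0], [-19, -58, 0], [-20, -58, 0], [-19, -58, 0], [-19, -58, 0], [-9, -28, 0], [0, 0, 0], [0, 0, 0]], delta_rot=[[0, 0, 0], [0, 0, 0], [0, 0, 0], [0, 0, 0], [0, 0, 0], [0, 0, 0], [0, 0, 0], [0, 0, 0]], grip=[0, 0, 0, 0, 0, 0, 0, 0])

```text
time_s: 13.25
tcp_pos: [0.5114, -0.3437, 0.0765]
ee_rot: [[-0.997, 0.071, -0.002], [0.071, 0.997, 0.001], [0.002, 0.001, -1.0]]
wrist_force: [-0.7, -0.0, -2.0]
gripper_width: 0.429
gripper_force: 30.0
```

Run:
```python
from h import *
go(.514,-.344,-.0175,176)
c,W=look(z=.118)
cv2.imwrite('pics/w5.png',c['img'][:,:,::-1])
s,p,R=state()
P=[[.528,-.406]];a=np.radians(-4);X=np.array([np.cos(a),np.sin(a)]);Y=np.array([-X[1],X[0]]);o=np.array([.528,-.406])
for i in (-.115,.115):
  for j in (0,.125): print((i,j),proj(c,np.r_[o+i*X+j*Y,.035],W)[0].round())
```

```text
t 13.25 tcp [ 0.511 -0.344  0.076] yaw 175.9 turn -0.001 then shift mm [-2.7 -0.1 94. ] w 37.3 mm F 30.0 [-0.7 -0.  -2. ] tilt [-0.002  0.001 -1.   ] j6 -75
S [294. 217.] 0.94 9809 [[0.4779999852180481, -0.3400000035762787], -4.376, 0.022, 5.564, [3971, 3935], [0.489, -0.341]]
(-0.115, 0) [185.  79.]
(-0.115, 0.125) [381.  78.]
(0.115, 0) [206. 380.]
(0.115, 0.125) [360. 380.]
```

View pics/w5.png

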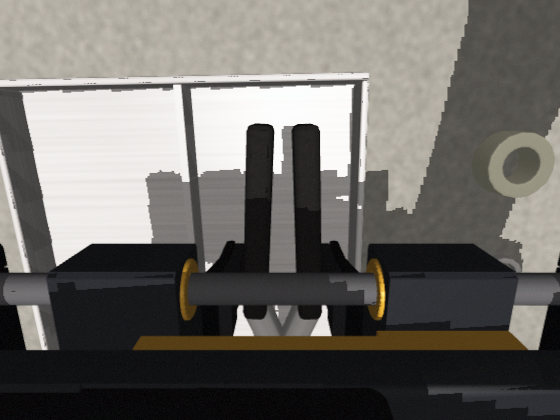

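The wrist view shows the closed pliers hanging above the right bay. The partition is at column 190 and the outer wall at 355, with the pliers at column 284 and handle ends at row 125. I'll shift about 4 mm toward the partition and 7 mm forward, then lower.

Request:
step_arm(linear=[[-7, -4, 0], [0, 0, 25], [0, 0, 30], [0, 0, 20], [0, 0, 9], [0, 0, 5], [0, 0, 2], [0, 0, 1], [0, 0, 0]], delta_rot=[[0, 0, 0], [0, 0, 0], [0, 0, 0], [0, 0, 0], [0, 0, 0], [0, 0, 0], [0, 0, 0], [0, 0, 0], [0, 0, 0]], grip=[0, 0, 0, 0, 0, 0, 0, 0, 0])

```text
time_s: 14.52
tcp_pos: [0.5192, -0.349, -0.014]
ee_rot: [[-0.998, 0.07, 0.001], [0.07, 0.998, -0.0], [-0.001, -0.0, -1.0]]
wrist_force: [0.2, 0.4, -2.2]
gripper_width: 0.432
gripper_force: 30.0
```

Request:
step_arm(linear=[[0, 0, 1], [0, 0, 1], [0, 0, 1], [0, 0, 0]], delta_rot=[[0, 0, 0], [0, 0, 0], [0, 0, 0], [0, 0, 0]], grip=[0, 0, 0, 0])

```text
time_s: 15.02
tcp_pos: [0.5189, -0.3489, -0.0174]
ee_rot: [[-0.998, 0.07, -0.0], [0.07, 0.998, -0.0], [0.0, -0.0, -1.0]]
wrist_force: [-1.0, 0.6, -1.4]
gripper_width: 0.428
gripper_force: 30.0
```

Request:
step_arm(linear=[[0, 0, 0], [0, 0, 0], [0, 0, 0], [0, 0, 0], [0, 0, -10], [0, 0, -30], [0, 0, -40], [0, 0, -40], [0, 0, -40], [0, 0, 0]], delta_rot=[[0, 0, 0], [0, 0, 0], [0, 0, 0], [0, 0, 0], [0, 0, 0], [0, 0, 0], [0, 0, 0], [0, 0, 0], [0, 0, 0], [0, 0, 0]], grip=[42, 48, 56, 56, 56, 56, 56, 56, 56, 80])

```text
time_s: 16.27
tcp_pos: [0.5214, -0.3501, 0.1477]
ee_rot: [[-0.998, 0.07, 0.009], [0.07, 0.998, -0.004], [-0.009, -0.004, -1.0]]
wrist_force: [0.3, -0.2, -1.8]
gripper_width: 0.694
gripper_force: 0.0
```

Run:
```python
from h import *
go(.609,.060,.14,-195)
look(z=.023)
```

```text
t 16.27 tcp [ 0.521 -0.35   0.148] yaw 176.0 turn 0.192 then shift mm [ 21.5 418.8   7.7] w 60.4 mm F 0.0 [ 0.3 -0.2 -1.8] tilt [ 0.009 -0.004 -1.   ] j6 -75
S [292. 203.] 0.84 4140 [[0.49799999594688416, -0.34700000286102295], -4.176, 0.024, 4.933, [1241, 1232], [0.527, -0.349]]
piv [286.3, 243.0] 0.82 [[ 0.572 -0.349]]
```

The first pair is lying closed in the bay. Next is the far pair.

Request:
step_arm(linear=[[0, 0, 0], [0, 0, 0], [3, 40, 0], [3, 56, 0], [3, 56, 0], [3, 56, 0], [3, 56, 0], [3, 56, 0], [3, 56, 0], [1, 40, 0]], delta_rot=[[0, 0, 0.096], [0, 0, 0.096], [0, 0, 0], [0, 0, 0], [0, 0, 0], [0, 0, 0], [0, 0, 0], [0, 0, 0], [0, 0, 0], [0, 0, 0]], grip=[80, 80, 80, 80, 80, 80, 80, 80, 80, 80])

```text
time_s: 17.68
tcp_pos: [0.6049, 0.0608, 0.1409]
ee_rot: [[-0.966, 0.258, -0.003], [0.258, 0.966, -0.001], [0.002, -0.002, -1.0]]
wrist_force: [0.1, -0.1, -0.0]
gripper_width: 0.917
gripper_force: 0.0
```

Run:
```python
from h import *
go(.609,.060,-.0225,-195)
look()
```

```text
t 17.68 tcp [0.605 0.061 0.141] yaw 165.1 turn 0.001 then shift mm [ -4.2   0.3 163.4] w 79.8 mm F 0.0 [ 0.1 -0.1 -0. ] tilt [-0.003 -0.001 -1.   ] j6 -126
S [352.  52.] 0.89 4028 [[0.4790000021457672, 0.15000000596046448], 2.968, 0.016, 164.508, [168, 116], [0.502, 0.154]]
S [266. 205.] 0.85 4324 [[0.5879999995231628, 0.06599999964237213], -15.161, 0.053, 17.54, [1399, 1357], [0.612, 0.059]]
```

Confirmed: axis -15.2°, handle centre (0.588, 0.066). Going down and squeezing.

Request:
step_arm(linear=[[-4, 0, 40], [0, 0, 45], [0, 0, 40], [0, 0, 20], [0, 0, 10], [0, 0, 5], [0, 0, 3], [0, 0, 0]], delta_rot=[[0, 0, 0], [0, 0, 0], [0, 0, 0], [0, 0, 0], [0, 0, 0], [0, 0, 0], [0, 0, 0], [0, 0, 0]], grip=[80, 80, 80, 80, 80, 80, 80, 80])

```text
time_s: 18.82
tcp_pos: [0.6097, 0.0577, -0.02]
ee_rot: [[-0.966, 0.259, 0.001], [0.259, 0.966, 0.0], [-0.001, 0.001, -1.0]]
wrist_force: [-0.6, 0.3, 0.2]
gripper_width: 0.92
gripper_force: 0.0
```

Request:
step_arm(linear=[[0, 0, 0], [0, 0, 0], [0, 0, 0], [0, 0, 0], [0, 0, 0], [0, 0, 0], [0, 0, 0], [0, 0, 0], [0, 0, 0], [0, 0, 0]], delta_rot=[[0, 0, 0], [0, 0, 0], [0, 0, 0], [0, 0, 0], [0, 0, 0], [0, 0, 0], [0, 0, 0], [0, 0, 0], [0, 0, 0], [0, 0, 0]], grip=[60, 50, 40, 40, 30, 20, 0, 0, 0, 0])

```text
time_s: 20.08
tcp_pos: [0.6095, 0.0576, -0.0203]
ee_rot: [[-0.966, 0.259, 0.0], [0.259, 0.966, -0.0], [-0.0, -0.0, -1.0]]
wrist_force: [-1.3, -0.3, 4.7]
gripper_width: 0.43
gripper_force: 30.0
```

Also free, closed to 37.4 mm. It goes in the other bay.

Request:
step_arm(linear=[[0, 0, -8], [0, 0, -15], [0, 0, -30], [0, 0, -40], [0, 0, -17], [0, 0, 0]], delta_rot=[[0, 0, 0], [0, 0, 0], [0, 0, 0], [0, 0, -0.096], [0, 0, -0.096], [0, 0, 0]], grip=[0, 0, 0, 0, 0, 0])

```text
time_s: 20.82
tcp_pos: [0.6103, 0.058, 0.0915]
ee_rot: [[-0.997, 0.071, 0.004], [0.071, 0.997, 0.002], [-0.004, 0.002, -1.0]]
wrist_force: [0.2, 0.8, -2.4]
gripper_width: 0.425
gripper_force: 29.9
```

Run:
```python
from h import *
go(.503,-.466,.09,176)
look(z=.13)
```

```text
t 20.82 tcp [0.61  0.058 0.092] yaw 175.9 turn -0.002 then shift mm [  70.5 -530.3    1.5] w 37.0 mm F 29.9 [ 0.2  0.8 -2.4] tilt [ 0.004  0.002 -1.   ] j6 -115
S [405.  55.] 0.9 5309 [[0.515999972820282, 0.11400000005960464], 21.385, 0.002, 85.102, [37, 1], [0.519, 0.116]]
S [269. 213.] 0.65 9812 [[0.5820000171661377, 0.05999999865889549], -3.051, 0.023, 6.471, [3218, 2976], [0.588, 0.059]]
```

Request:
step_arm(linear=[[7, -33, 0], [7, -58, 0], [7, -58, 0], [7, -58, 0], [7, -58, 0], [7, -58, 0], [7, -58, 0], [7, -58, 0], [7, -58, 0], [7, -33, 0]], delta_rot=[[0, 0, 0], [0, 0, 0], [0, 0, 0], [0, 0, 0], [0, 0, 0], [0, 0, 0], [0, 0, 0], [0, 0, 0], [0, 0, 0], [0, 0, 0]], grip=[0, 0, 0, 0, 0, 0, 0, 0, 0, 0])

```text
time_s: 22.22
tcp_pos: [0.5005, -0.4684, 0.0871]
ee_rot: [[-0.997, 0.074, -0.003], [0.074, 0.997, 0.002], [0.003, 0.001, -1.0]]
wrist_force: [0.5, 0.5, -2.9]
gripper_width: 0.428
gripper_force: 29.9
```

Request:
step_arm(linear=[[0, 0, 0], [0, 0, 0]], delta_rot=[[0, 0, 0], [0, 0, 0]], grip=[0, 0])

```text
time_s: 22.48
tcp_pos: [0.5017, -0.4654, 0.0879]
ee_rot: [[-0.997, 0.071, -0.002], [0.071, 0.997, 0.002], [0.002, 0.002, -1.0]]
wrist_force: [0.8, 0.4, -2.1]
gripper_width: 0.426
gripper_force: 29.9
```

Run:
```python
from h import *
go(.503,-.466,-.014,176)
c,W=wrist()
# bright metal floor band: partition / wall positions on a row behind the handles (tray floor z=.005)
for r in (110,130,180,200):
    g=c['img'][r].mean(1); e=np.abs(np.diff(cv2.blur(g.reshape(1,-1),(3,1)).ravel()))
    print(r,[(int(i),int(g[i]),int(g[i+3])) for i in range(2,550) if e[i]>18 and e[i]==e[max(0,i-3):i+4].max()])
for d in silhouettes('wrist','stock_tray')[:1]:
    ys,xs=np.nonzero(d['mask']); print(d['score'],xs.min(),xs.max(),ys.min(),[ (r,xs[ys==r].min(),xs[ys==r].max()) for r in (100,130,200) if (ys==r).any()])
o=np.array([.528,-.406]);a=np.radians(-4);X=np.array([np.cos(a),np.sin(a)]);Y=np.array([-X[1],X[0]])
for j in (-.125,0,.125):print('rim corner',j,proj(c,np.r_[o-.115*X+j*Y,.035],W)[0].round())
look(z=.13)
cv2.imwrite('pics/w6.png',c['img'][:,:,::-1])
```

```text
t 22.48 tcp [ 0.502 -0.465  0.088] yaw 175.9 turn -0.001 then shift mm [ -1.3  -0.5 101.9] w 37.1 mm F 29.9 [ 0.8  0.4 -2.1] tilt [-0.002  0.002 -1.   ] j6 -65
110 [(179, 197, 249), (184, 204, 71), (194, 96, 243), (346, 197, 68), (354, 65, 250), (474, 184, 119), (508, 103, 63)]
130 [(180, 199, 240), (186, 181, 63), (196, 137, 240), (242, 227, 29), (270, 57, 249), (279, 202, 120), (287, 86, 24), (315, 112, 246), (347, 192, 65), (354, 195, 249), (461, 237, 122), (505, 112, 62)]
180 [(7, 82, 163), (153, 163, 79), (184, 69, 163), (200, 81, 118), (242, 97, 32), (270, 63, 116), (290, 82, 28), (317, 69, 115), (358, 236, 116), (359, 184, 114), (387, 223, 239), (406, 182, 11), (429, 73, 235), (460, 93, 120), (498, 94, 60), (541, 150, 170)]
200 [(22, 80, 165), (155, 125, 86), (201, 63, 123), (243, 73, 17), (270, 95, 123), (291, 103, 24), (318, 91, 117), (331, 120, 240), (344, 184, 63), (352, 102, 120), (384, 209, 234), (403, 168, 10), (426, 82, 115), (434, 73, 10), (457, 18, 117), (495, 99, 61), (527, 141, 167)]
0.96 177 544 76 [(100, np.int64(177), np.int64(540)), (130, np.int64(180), np.int64(536)), (200, np.int64(187), np.int64(525))]
rim corner -0.125 [186.  82.]
rim corner 0 [371.  82.]
rim corner 0.125 [557.  82.]
S [290. 217.] 0.86 9856 [[0.4690000116825104, -0.46299999952316284], -2.755, 0.022, 5.597, [3912, 3910], [0.48, -0.463]]
S [438. 188.] 0.78 4905 [[0.46799999475479126, -0.39500001072883606], 175.966, 0.014, 4.764, [2596, 2415], [0.468, -0.395]]
```

View pics/w6.png

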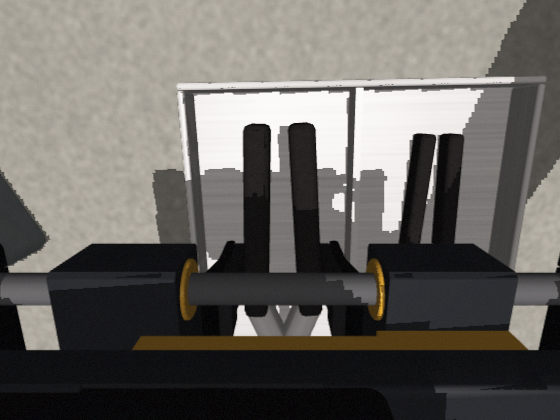

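The wrist view shows pair 2 (columns 245–315) above the left bay, whose floor spans columns 196–346. Pair 1 is in the right bay (columns 412–462). I'll shift 7 mm toward the outer wall and 7 mm forward, then lower.

Request:
step_arm(linear=[[-7, -7, 0], [0, 0, 30], [0, 0, 35], [0, 0, 18], [0, 0, 9], [0, 0, 5], [0, 0, 2], [0, 0, 1], [0, 0, 0]], delta_rot=[[0, 0, 0], [0, 0, 0], [0, 0, 0], [0, 0, 0], [0, 0, 0], [0, 0, 0], [0, 0, 0], [0, 0, 0], [0, 0, 0]], grip=[0, 0, 0, 0, 0, 0, 0, 0, 0])

```text
time_s: 23.85
tcp_pos: [0.5091, -0.4738, -0.0099]
ee_rot: [[-0.998, 0.07, 0.001], [0.07, 0.998, -0.001], [-0.001, -0.0, -1.0]]
wrist_force: [0.3, -0.2, -2.7]
gripper_width: 0.431
gripper_force: 29.9
```

Request:
step_arm(linear=[[0, 0, 1], [0, 0, 1], [0, 0, 0]], delta_rot=[[0, 0, 0], [0, 0, 0], [0, 0, 0]], grip=[0, 0, 0])

```text
time_s: 24.22
tcp_pos: [0.5088, -0.4736, -0.0126]
ee_rot: [[-0.998, 0.07, -0.0], [0.07, 0.998, 0.0], [0.0, 0.0, -1.0]]
wrist_force: [0.7, -0.6, -2.7]
gripper_width: 0.43
gripper_force: 29.9
```

Request:
step_arm(linear=[[0, 0, 1], [0, 0, 1], [0, 0, 0.5], [0, 0, 0]], delta_rot=[[0, 0, 0], [0, 0, 0], [0, 0, 0], [0, 0, 0]], grip=[0, 0, 0, 0])

```text
time_s: 24.72
tcp_pos: [0.5088, -0.4737, -0.015]
ee_rot: [[-0.998, 0.07, -0.0], [0.07, 0.998, 0.0], [0.0, 0.0, -1.0]]
wrist_force: [-1.3, 0.7, -1.4]
gripper_width: 0.428
gripper_force: 29.9
```

Request:
step_arm(linear=[[0, 0, 0], [0, 0, 0], [0, 0, 0], [0, 0, 0], [0, 0, -10], [0, 0, -30], [0, 0, -40], [0, 0, -40], [0, 0, -40], [0, 0, 0]], delta_rot=[[0, 0, 0], [0, 0, 0], [0, 0, 0], [0, 0, 0], [0, 0, 0], [0, 0, 0], [0, 0, 0], [0, 0, 0], [0, 0, 0], [0, 0, 0]], grip=[42, 48, 56, 56, 56, 56, 56, 56, 56, 80])

```text
time_s: 25.98
tcp_pos: [0.511, -0.4754, 0.1509]
ee_rot: [[-0.998, 0.07, 0.008], [0.07, 0.998, -0.006], [-0.008, -0.006, -1.0]]
wrist_force: [-0.8, 0.5, -0.3]
gripper_width: 0.698
gripper_force: 0.0
```

Run:
```python
from h import *
go(.440,.165,.14,-188.2)
look(z=.023)
```

```text
t 25.98 tcp [ 0.511 -0.475  0.151] yaw 176.0 turn 0.074 then shift mm [161.6 623.7  10.9] w 60.8 mm F 0.0 [-0.8  0.5 -0.3] tilt [ 0.008 -0.006 -1.   ] j6 -64
S [410. 189.] 0.58 4845 [[0.4970000088214874, -0.3490000069141388], -3.765, 0.024, 5.048, [1788, 1688], [0.516, -0.351]]
S [292. 198.] 0.56 4405 [[0.4869999885559082, -0.47200000286102295], -2.563, 0.024, 5.193, [1232, 1224], [0.516, -0.474]]
piv [410.5, 242.8] 0.59 [[ 0.571 -0.352]]
```

Both free pairs are in the tray. Now the third, left-hand pair.

Request:
step_arm(linear=[[0, 0, 0], [13, 36, 0], [15, 58, 0], [15, 58, 0], [15, 58, 0], [15, 58, 0], [15, 58, 0], [15, 58, 0], [15, 58, 0], [15, 58, 0]], delta_rot=[[0, 0, 0.074], [0, 0, 0], [0, 0, 0], [0, 0, 0], [0, 0, 0], [0, 0, 0], [0, 0, 0], [0, 0, 0], [0, 0, 0], [0, 0, 0]], grip=[80, 80, 80, 80, 80, 80, 80, 80, 80, 80])

```text
time_s: 27.38
tcp_pos: [0.4479, 0.0418, 0.1441]
ee_rot: [[-0.99, 0.144, -0.002], [0.144, 0.99, -0.001], [0.002, -0.001, -1.0]]
wrist_force: [1.8, 0.7, -1.0]
gripper_width: 0.919
gripper_force: 0.0
```

Request:
step_arm(linear=[[15, 58, 0], [14, 48, 0], [0, 18, 10], [0, 0, 0]], delta_rot=[[0, 0, 0], [0, 0, 0], [0, 0, 0], [0, 0, 0]], grip=[80, 80, 80, 80])

```text
time_s: 27.88
tcp_pos: [0.4373, 0.1671, 0.1331]
ee_rot: [[-0.99, 0.142, -0.003], [0.142, 0.99, -0.003], [0.003, -0.003, -1.0]]
wrist_force: [-1.4, -0.8, -0.1]
gripper_width: 0.92
gripper_force: 0.0
```

Run:
```python
from h import *
go(.440,.164,-.0225,-188.2)
look()
```

```text
t 27.88 tcp [0.437 0.167 0.133] yaw 171.8 turn 0.000 then shift mm [ -3.2  -2.7 155.6] w 80.0 mm F 0.0 [-1.4 -0.8 -0.1] tilt [-0.003 -0.003 -1.   ] j6 -139
S [262. 203.] 0.79 4591 [[0.4169999957084656, 0.16899999976158142], -8.278, 0.047, 12.906, [1429, 1411], [0.441, 0.165]]
```

Request:
step_arm(linear=[[-3, -1, 40], [0, 0, 45], [0, 0, 34], [0, 0, 17], [0, 0, 10], [0, 0, 5], [0, 0, 3], [0, 0, 0]], delta_rot=[[0, 0, 0], [0, 0, 0], [0, 0, 0], [0, 0, 0], [0, 0, 0], [0, 0, 0], [0, 0, 0], [0, 0, 0]], grip=[80, 80, 80, 80, 80, 80, 80, 80])

```text
time_s: 29.02
tcp_pos: [0.4413, 0.1659, -0.0187]
ee_rot: [[-0.99, 0.144, 0.001], [0.144, 0.99, 0.0], [-0.001, 0.001, -1.0]]
wrist_force: [-0.9, 0.1, 0.7]
gripper_width: 0.917
gripper_force: 0.0
```

Request:
step_arm(linear=[[0, 0, 0], [0, 0, 0], [0, 0, 0], [0, 0, 0], [0, 0, 0], [0, 0, 0], [0, 0, 0], [0, 0, 0], [0, 0, 0], [0, 0, 0]], delta_rot=[[0, 0, 0], [0, 0, 0], [0, 0, 0], [0, 0, 0], [0, 0, 0], [0, 0, 0], [0, 0, 0], [0, 0, 0], [0, 0, 0], [0, 0, 0]], grip=[60, 50, 40, 40, 30, 20, 0, 0, 0, 0])

```text
time_s: 30.28
tcp_pos: [0.441, 0.1656, -0.0189]
ee_rot: [[-0.99, 0.144, -0.0], [0.144, 0.99, -0.0], [0.0, -0.0, -1.0]]
wrist_force: [-1.3, -0.7, 5.7]
gripper_width: 0.625
gripper_force: 29.7
```

54.4 mm under 30 N: seized. This pair goes, still open, into the repair box.

Request:
step_arm(linear=[[0, 0, -5], [0, 0, -10], [0, 0, -20], [0, 0, -40], [0, 0, -40], [0, 0, -5], [0, 0, 0]], delta_rot=[[0, 0, 0], [0, 0, 0], [0, 0, 0], [0, 0, -0.05], [0, 0, -0.058], [0, 0, 0], [0, 0, 0]], grip=[0, 0, 0, 0, 0, 0, 0])

```text
time_s: 31.15
tcp_pos: [0.4403, 0.1655, 0.1006]
ee_rot: [[-0.999, 0.037, -0.001], [0.037, 0.999, 0.0], [0.001, 0.0, -1.0]]
wrist_force: [0.0, 0.0, -3.1]
gripper_width: 0.625
gripper_force: 29.8
```

Run:
```python
from h import *
go(.47,.419,.1,178)
look(z=.14)
k=capture('top')
for d in landmark_of('top','repair_box')[:1]: print(ray(k,d['point'],0),d['score'])
```

```text
t 31.15 tcp [0.44  0.165 0.101] yaw 177.9 turn -0.002 then shift mm [-20.8 254.4   0.6] w 54.4 mm F 29.8 [ 0.   0.  -3.1] tilt [-0.001  0.    -1.   ] j6 -133
S [312. 219.] 0.62 10948 [[0.4059999883174896, 0.1679999977350235], -2.451, 0.048, 13.831, [4613, 4402], [0.417, 0.167]]
[[0.49690877 0.42232582]] 0.65
```

Request:
step_arm(linear=[[-4, 32, 0], [-5, 58, 0], [-5, 58, 0], [-5, 56, 0], [-2, 35, 0], [0, 15, 0], [0, 0, 0], [0, 0, 0]], delta_rot=[[0, 0, 0], [0, 0, 0], [0, 0, 0], [0, 0, 0], [0, 0, 0], [0, 0, 0], [0, 0, 0], [0, 0, 0]], grip=[0, 0, 0, 0, 0, 0, 0, 0])

```text
time_s: 32.4
tcp_pos: [0.4709, 0.4173, 0.1005]
ee_rot: [[-0.999, 0.037, -0.001], [0.037, 0.999, -0.001], [0.001, -0.001, -1.0]]
wrist_force: [0.1, 0.0, -3.1]
gripper_width: 0.627
gripper_force: 29.8
```

Run:
```python
from h import *
go(.471,.419,-.014,178)
c,W=look(z=.14)
for d in silhouettes('wrist','repair_box')[:1]:
    ys,xs=np.nonzero(d['mask']); r=[(int(r),int(xs[ys==r].min()),int(xs[ys==r].max())) for r in range(ys.min(),240,25)]
    print(d['score'],r, ray(c,[(281,np.min(ys[abs(xs-281)<5]))],.05,W), [ray(c,[(a,q),(b,q)],.05,W).round(3).tolist() for q,a,b in r[1:3]])
```

```text
t 32.40 tcp [0.471 0.417 0.101] yaw 177.9 turn -0.002 then shift mm [ -0.    1.7 114.5] w 54.6 mm F 29.8 [ 0.1  0.  -3.1] tilt [-0.001 -0.001 -1.   ] j6 -148
S [316. 216.] 0.59 11326 [[0.4359999895095825, 0.4189999997615814], -2.462, 0.048, 13.891, [4547, 4446], [0.447, 0.419]]
0.91 [(85, 105, 144), (110, 105, 470), (135, 108, 468), (160, 111, 463), (185, 114, 459), (210, 117, 456), (235, 120, 452)] [[0.38138609 0.42050459]] [[[0.392, 0.3], [0.401, 0.548]], [[0.408, 0.3], [0.417, 0.548]]]
```

The box's near wall is at x≈0.381 and its lateral centre at y≈0.424. I'll shift a few millimetres and lower.

Request:
step_arm(linear=[[-5, 6, 0], [0, 0, 35], [0, 0, 40], [0, 0, 20], [0, 0, 9], [0, 0, 4], [0, 0, 2], [0, 0, 1], [0, 0, 0]], delta_rot=[[0, 0, 0], [0, 0, 0], [0, 0, 0], [0, 0, 0], [0, 0, 0], [0, 0, 0], [0, 0, 0], [0, 0, 0], [0, 0, 0]], grip=[0, 0, 0, 0, 0, 0, 0, 0, 0])

```text
time_s: 33.72
tcp_pos: [0.4766, 0.4249, -0.0094]
ee_rot: [[-0.999, 0.036, 0.001], [0.036, 0.999, 0.001], [-0.001, 0.001, -1.0]]
wrist_force: [-0.7, 1.0, -2.8]
gripper_width: 0.626
gripper_force: 29.8
```

Request:
step_arm(linear=[[0, 0, 1], [0, 0, 1], [0, 0, 1], [0, 0, 0]], delta_rot=[[0, 0, 0], [0, 0, 0], [0, 0, 0], [0, 0, 0]], grip=[0, 0, 0, 0])

```text
time_s: 34.22
tcp_pos: [0.4764, 0.4247, -0.013]
ee_rot: [[-0.999, 0.036, 0.0], [0.036, 0.999, 0.0], [-0.0, 0.0, -1.0]]
wrist_force: [-0.7, -0.9, -1.5]
gripper_width: 0.627
gripper_force: 29.8
```

Request:
step_arm(linear=[[0, 0, 0.5], [0, 0, 0], [0, 0, 0], [0, 0, 0], [0, 0, 0], [0, 0, -10], [0, 0, -30], [0, 0, -45], [0, 0, -50], [0, 0, -30]], delta_rot=[[0, 0, 0], [0, 0, 0], [0, 0, 0], [0, 0, 0], [0, 0, 0], [0, 0, 0], [0, 0, 0], [0, 0, 0], [0, 0, 0], [0, 0, 0]], grip=[0, 58, 64, 72, 72, 72, 72, 72, 72, 72])

```text
time_s: 35.48
tcp_pos: [0.4773, 0.4255, 0.1557]
ee_rot: [[-0.999, 0.036, 0.004], [0.036, 0.999, 0.004], [-0.003, 0.004, -1.0]]
wrist_force: [-0.1, 0.4, -0.0]
gripper_width: 0.827
gripper_force: 0.0
```

Request:
step_arm(linear=[[0, -50, 0], [0, -60, 0], [0, -60, 0], [0, -60, 0], [0, -40, 0], [0, 0, 0], [0, 0, 0]], delta_rot=[[0, 0, 0], [0, 0, 0], [0, 0, 0], [0, 0, 0], [0, 0, 0], [0, 0, 0], [0, 0, 0]], grip=[72, 72, 72, 72, 72, 72, 72])

```text
time_s: 36.35
tcp_pos: [0.4672, 0.1551, 0.1523]
ee_rot: [[-0.999, 0.036, 0.002], [0.036, 0.999, 0.001], [-0.002, 0.001, -1.0]]
wrist_force: [0.5, 1.1, 0.3]
gripper_width: 0.829
gripper_force: 0.0
```

Run:
```python
from h import *
go(.4,.3,.15,178)
a=capture('scene')['img'][:,:,::-1]
for d in silhouettes('scene','pliers_a'): print('scene',np.round(d['point']),round(d['score'],2))
k=capture('top')
for d in silhouettes('top','pliers_a'):
    try:print('top',np.round(d['point']),round(d['score'],2),[np.round(v,3).tolist() for v in pliers(k,d['mask'],z=.023)])
    except Exception: print('top',np.round(d['point']))
b=k['img'][:,:,::-1]
cv2.imwrite('pics/end.png',np.vstack([cv2.resize(a[60:420,100:560],(460,360))[:300],cv2.resize(b[100:320,40:500],(460,220))]) if 0 else np.vstack([cv2.resize(a[90:420],(700,412),interpolation=cv2.INTER_CUBIC)[:330],cv2.resize(b[120:320,40:520],(700,260),interpolation=cv2.INTER_CUBIC)]))
```

```text
t 36.35 tcp [0.467 0.155 0.152] yaw 177.9 turn -0.001 then shift mm [ 72.2 142.5   2.3] w 72.1 mm F 0.0 [0.5 1.1 0.3] tilt [ 0.002  0.001 -1.   ] j6 -129
scene [439. 220.] 0.92
scene [192. 157.] 0.88
scene [172. 138.] 0.82
scene [280. 130.] 0.72
top [197. 336.] 0.89 [[0.3009999990463257, 0.2160000056028366], 174.01, 0.005, 0.046, [5, 4], [0.247, 0.24]]
top [450. 187.] 0.84 [[0.5230000019073486, -0.46399998664855957], -28.398, 0.04, 52.488, [420, 3], [0.525, -0.468]]
top [417. 301.] 0.63 [[0.25200000405311584, -0.3100000023841858], -145.408, 0.049, 266.092, [2, 2], [0.249, -0.31]]
top [405. 185.] 0.6 [[0.49799999594688416, -0.34200000762939453], -4.267, 0.024, 4.852, [184, 183], [0.537, -0.344]]
top [405. 190.] 0.29 [[0.5339999794960022, -0.33399999141693115], -98.488, 0.07, 193.294, [184, 1], [0.533, -0.338]]
```

View pics/end.png

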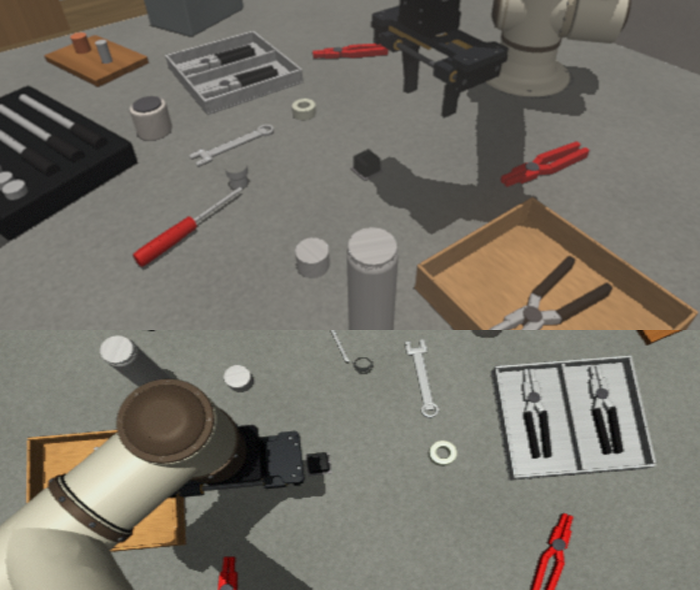

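The last picture shows both closed pairs flat in separate bays (top half of the tray view at (535,425) and (605,420)). The seized pair lies open on the box floor at (535,310), and the bystanders have not moved. Handing in.

```bash
python3 -c "
from station import finish_job
print(finish_job())"
```

```text
the job is handed in; nothing more can be done
None
```

I handed the job in at about 36 s: the two pliers that moved freely are closed and lying flat in separate bays of the stock tray, and the seized pair lies open in the repair box.

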